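Shim the rocking balance

ROBOT

A 6-joint arm with a two-finger parallel gripper is mounted at the origin on a cart in front of the work surface, level with it; the furniture and walls round the work are solid. World frame = base frame: x ahead of the robot, y to its left, z up, the work surface at z = 0. Lengths are in mm, angles in rad, forces in N, time in s.
With the tool pointing down it reaches from about 350 to 850 mm from the base axis. Payload 8.1 kg.
Tool frame: the origin (TCP) lies midway between the tips of the shut fingers; the grasp point (between the pads) lies 19 mm behind it (grip_point_offset is the distance from the TCP to the grasp point, in mm); z points along the fingers, y is the direction in which the jaws open and shut (so a half turn about z gives the same grasp; the last joint's range is limited). The gripper opens to 93 mm and grips with 3 to 60 N. Pads are 15 mm wide; open, the fingers measure 128 mm over their backs; the gripper's body (75 mm by 188 mm) begins 65 mm behind the grasp point.
Start: joints at [1.127, 0.13, 1.488, -0, 1.523, -0.085], TCP at [210.669, 561.804, 218.635] pointing down, gripper open.
Joint ranges: [-2.96, 2.96], [-0.89, 2.26], [0.02, 2.5], [-1.34, 4.48], [0, 2.73], [-2.66, 2.66]. Speed limits (rad/s): [2.39, 2.39, 2.79, 3.14, 3.14, 3.14].

INTERFACE

Orientations are given as a 3x3 rotation matrix whose columns are the frame's x, y, z axes.
In Python, from station import * gives the robot as it stands.
- The arm moves only by the tool servo_tool, never from a script. Its argument "motion" is text: rows parted by semicolons, each of 6 numbers parted by spaces: the shift along the tool's x, y, z scaled (see below), then the turn, a rotation vector about the tool's x, y, z scaled (see below). In form: dx dy dz rx ry rz; .... A call has 1 to 20 rows; each row is the pose to reach, as a shift and turn from the pose measured when the call began, along the tool's axes at that moment; what a row does not reach only later rows make up. The controller multiplies each number of a shift by 0.75 m and each number of a turn by pi/2 rad. A row lasts 1/12 s, in which the tool goes at most 41.7 mm and 7.16 degrees, less where a joint would pass 70% of its speed; a pose out of reach is approached as far as the arm can. A call with a number of a shift or a turn outside -1 to 1 is refused whole. A call with a gripper value outside its range is refused whole. "fingers" is the closure, from -1 (fully open) to 1 (shut), set as the call begins (left out, the last holds). The fingers move at their own pace and stop on an object; "force" is the grip in N (left out, the last holds). Time passes only in rows, so rows that repeat a pose let the fingers close. It gives the time, the measured TCP pose, the force and the opening at its end, in the units of the state.
- observe(): the state, without advancing time (a new reading comes with each control period).
- camera(name): name is "scene" or "side" or "wrist"; returns the picture (400x640x3 uint8, red, green, blue); there is no depth.
- camera_model(name): a dict with "fx", "fy", "cx", "cy" (pixels), "eye" and "orientation" of the camera in the world; the wrist camera has in their place "hand_eye" (4x4, takes a point from camera to tool coordinates, whose origin is the TCP and whose axes are the flange's). Camera axes: x right, y down, z forward; pixel columns grow to the right and rows downward; lengths in mm; the calibration is good to about 2 mm. A picture is of the moment at which its call begins: read the wrist's pose just before it. camera_model takes no time and is no camera call.
- job_done(): hands the job in, once; it reports no verdict.
The state is a dict: "time": time; "joints": joint angles; "qd": joint speeds; "effort": joint torques, N m; "tcp_pos": TCP position; "orientation": TCP orientation; "contact_force": force on the tool from outside, world axes, zero at the start; "torque": the same for the moment, N m; "width": finger opening in mm.
Only numpy, scipy, OpenCV 4.12 (cv2) and the standard library are available. Lean on these libraries where they do the work, as an engineer would, in place of code of your own. Each camera call takes 0.05 s, during which the arm holds its last target.

TASK

The white balance leans and rocks because its front right foot is too short. Push the orange wedge shim, thin edge first, along the worktop under that foot until the balance stands level and firm on all its feet, then press down gently with the fingertips on the green pad on its left edge to check that it no longer rocks, and leave the shim in place and move clear. Only push and press: do not lift or carry the shim or the balance, do not shove the balance out of its place, and leave the other things alone.

Things in the scene. Friction and masses are not known exactly. Their poses are not given: they have to be found in the camera images.
- balance: white top-pan balance, 2 to 2.6 kg, housing 170 (x) by 190 mm (y), underside 22 mm and top 62 mm above its origin; steel pan on top (67 mm high), display at the front (-x). Origin: centre of the footprint at the soles of the good feet; +z vertical when level, +y to its left. Domed feet, 25 mm across, at x +-65, y +-75 mm; the one at (-65, -75) is 6 to 10 mm short, so it leans there by 0.06 to 0.1 rad
- foot_bottom (a point): centre of the sole of the short front right foot. It rests on the worktop at the start with a few newtons. Pushing the shim in takes about 3 to 15 N and raises the foot; when the balance is level its rear left foot touches down and further pushing gets harder
- test_pad: round green pad, 26 mm across and 3 mm high, on top of the housing at its left edge (+30, +80 mm in the balance's frame), rigid; pressed while the short foot is unsupported, the balance rocks. Origin: centre of its underside
- pad_top (a point): centre of the top face of the green pad, about 65 mm above the worktop
- shim: orange plastic wedge, 75 (x) by 46 mm (y), 60 g, loose and flat on the worktop before the short foot, pointing roughly at it. Origin: centre of its underside; +x to the thin edge. The ramp falls straight from 18 mm at the upright back face (x -37.5 mm) to 1.5 mm at the thin edge (x +37.5): 6 mm thick 20 mm from the thin edge, 10 mm thick 39 mm from it. It stays where it is left
- shim_tip (a point): middle of the thin edge of the shim, on the underside
- shim_back (a point): middle of the upright back face of the shim, 9 mm above its underside: the face to push
- coverslip_box: small white box of coverslips, 34x52x16 mm, left of the shim. Bystander; origin at the centre of its underside
- forceps: steel forceps, 15x125x8 mm, lying at the left, before the agar dish. Bystander
- beaker: empty glass beaker, 69x74x75 mm, right of the balance. Bystander; origin at the centre of its underside
- amber_bottle: brown bottle with white cap, 45x45x91 mm, right of the balance. Bystander
- dropper_bottle: brown dropper bottle with black teat, 30x30x89 mm, at the left behind the agar dish. Bystander
- flask: stoppered round flask, 83x82x185 mm, left behind the balance. Bystander
- petri_dish: agar dish, 101x101x16 mm, left of the left microscope. Bystander
Things that resemble listed ones, but are neither listed nor needed, are in the scene too. What is shaped like the shim but purple is not meant.

How it is judged:
By the outcome, as a careful person would: the job done as asked, in the order asked, and still so for the second after the job is handed in, with the robot touching nothing.
It also fails if it takes over 51 s, if anything falls off the work surface, if the arm or the gripper's body presses on something with over 40 N, if the wrist force passes 120 N, or if a joint passes its speed limit or range.

## Working session

There is one attempt and no reset: what is moved stays moved. The work goes in short steps, Python scripts to look and compute and a tool call to move; the robot and the scene stay as the last step left them, time stands still between calls to the robot, and variables do not carry over. Pictures are saved under pics/ and viewed, and the job is handed in when it is done.

Besides the shell and the picture viewer there is one more tool, called after "Request:" as name(argument=value, ...), one argument or row to a line, values as JSON. servo_tool: Moves the arm, as the interface text tells. Its arguments: {"type":"object","properties":{"motion":{"type":"string"},"fingers":{"type":"number"},"force":{"type":"number"}},"required":["motion"]}

```bash
mkdir -p pics; ls; python3 - <<'E'
from station import *
import cv2
s=observe();print(s)
for n in ("scene","side","wrist"):
    im=camera(n);cv2.imwrite(f"pics/{n}0.png",im[:,:,::-1]);print(n,camera_model(n))
E
```

```text
pics
{'time': 0.0, 'joints': array([ 1.12656568e+00,  1.31132353e-01,  1.48926162e+00,  8.81181290e-06,
        1.52299093e+00, -8.53699381e-02]), 'qd': array([-0.00141246,  0.00015462,  0.00013188,  0.00022919,  0.00012191,
       -0.00210273]), 'effort': array([-7.06784067e-04, -5.59851944e+01, -4.91751087e+01,  7.62934657e-02,
        3.60447506e-02, -2.33657829e-04]), 'tcp_pos': array([210.44313226, 561.28840493, 217.6143489 ]), 'orientation': array([[-9.36297344e-01,  3.51207458e-01, -7.78189124e-04],
       [ 3.51208282e-01,  9.36295966e-01, -1.61451086e-03],
       [ 1.61587084e-04, -1.78496869e-03, -9.99998394e-01]]), 'contact_force': array([ 0.49077485, -0.38631513, -0.15571419]), 'torque': array([0.02257885, 0.02229129, 0.03336239]), 'width': 92.74008701353068}
scene {'fx': 492.41284217457905, 'fy': 492.41284217457905, 'cx': 318.6791960954248, 'cy': 203.86744492089207, 'eye': array([   2.67265193,  943.74271415, 1243.86570315]), 'orientation': array([[-0.89446215, -0.32507619,  0.30702268],
       [-0.44705024,  0.63610831, -0.62889768],
       [ 0.00913998, -0.69977974, -0.7143002 ]])}
side {'fx': 519.9612561259568, 'fy': 519.9612561259568, 'cx': 327.78460540588065, 'cy': 192.22890913286872, 'eye': array([-110.9572449 ,  507.31843502, 1334.85189764]), 'orientation': array([[-0.70688391, -0.58350694,  0.39979342],
       [-0.70722929,  0.59257428, -0.38559363],
       [-0.01191074, -0.55531556, -0.83155443]])}
wrist {'fx': 338.2288974982895, 'fy': 338.2288974982895, 'cx': 319.0045684341638, 'cy': 203.5854644101661, 'hand_eye': array([[-2.46865536e-04, -9.59496939e-01, -2.81718943e-01,
         7.86038486e+01],
       [ 9.99999965e-01, -2.09681334e-04, -1.62136519e-04,
        -5.94133218e-01],
       [ 9.64982902e-05, -2.81718973e-01,  9.59496957e-01,
        -1.66790088e+02],
       [ 0.00000000e+00,  0.00000000e+00,  0.00000000e+00,
         1.00000000e+00]])}
```

View pics/scene0.png

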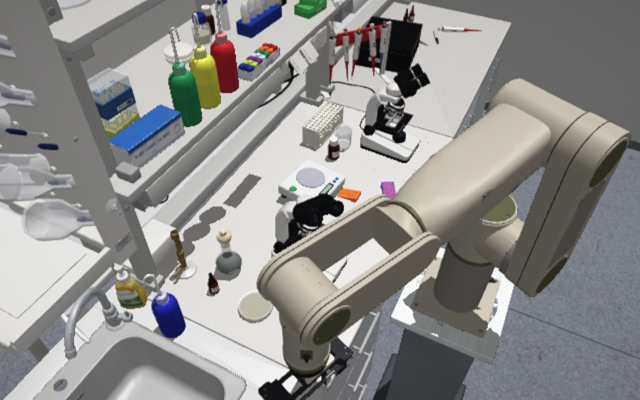

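View pics/side0.png

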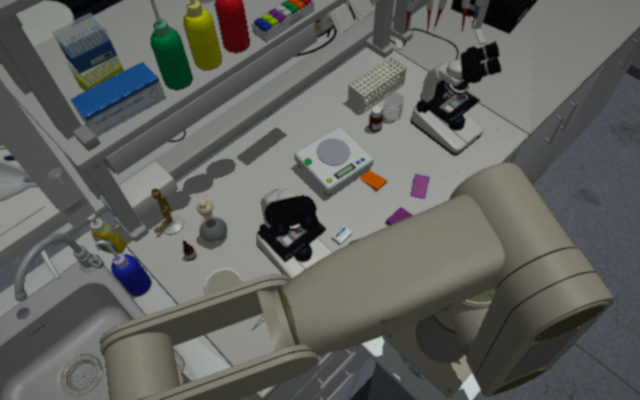

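View pics/wrist0.png

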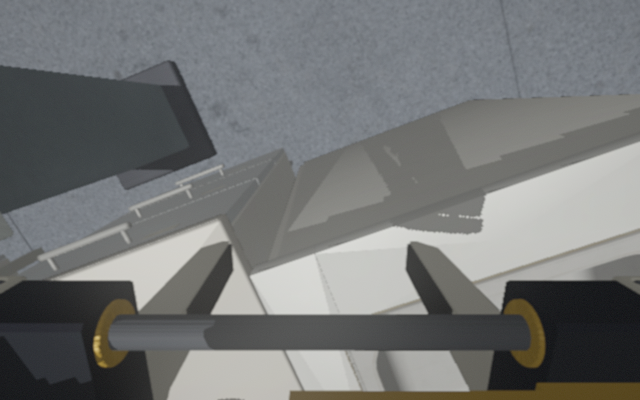

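The side view shows the balance at about (333,160), the green pad at (308,161), the orange shim at (374,180), the purple lookalikes at (420,185) and (400,216), and the box at (342,234). Next I measure the shim and balance.

```bash
cat > h.py <<'E'
import numpy as np,cv2
from station import *
def ray(m,uv,z):
    d=m["orientation"]@np.array([(uv[0]-m["cx"])/m["fx"],(uv[1]-m["cy"])/m["fy"],1.0])
    e=np.array(m["eye"]);return e+d*(z-e[2])/d[2]
def wristm(s):
    m=dict(camera_model("wrist"));H=np.array(m["hand_eye"]);R=np.array(s["orientation"])
    m["orientation"]=R@H[:3,:3];m["eye"]=R@H[:3,3]+s["tcp_pos"];return m
def proj(m,p):
    c=m["orientation"].T@(np.array(p)-m["eye"]);return np.array([m["fx"]*c[0]/c[2]+m["cx"],m["fy"]*c[1]/c[2]+m["cy"]])
def mask(im,lo,hi,smin=120,vmin=60):
    h=cv2.cvtColor(im,cv2.COLOR_RGB2HSV);return cv2.inRange(h,(lo,smin,vmin),(hi,255,255))
E
python3 - <<'E'
from h import *
for n in("side","scene"):
    im=cv2.imread(f"pics/{n}0.png")[:,:,::-1].copy();m=camera_model(n)
    for nm,lo,hi,z in(("orange",5,18,9),("green",50,80,65)):
        k=mask(im,lo,hi)
        N,l,st,c=cv2.connectedComponentsWithStats(k)
        for i in range(1,N):
            if st[i,4]>15: print(n,nm,st[i],c[i].round(1),ray(m,c[i],z).round(0))
    a=im[110:230,270:450] if n=="side" else im[140:230,250:410]
    cv2.imwrite(f"pics/{n}0z.png",cv2.resize(a,None,fx=4,fy=4,interpolation=cv2.INTER_CUBIC)[:,:,::-1])
E
```

```text
side orange [288   0  17  10  90] [297.6   3.2] [1265. -673.    9.]
side orange [360 170  27  20 298] [372.9 179.4] [ 460. -240.    9.]
side green [282   1  15  11  81] [289.9   6.1] [1215. -590.   65.]
side green [151  21  31  28 548] [165.   36.6] [1417. -148.   65.]
side green [305 159   6   5  26] [307.5 161. ] [ 625. -119.   65.]
scene orange [259  46  15   8  62] [266.7  48.8] [ 1260. -1008.     9.]
scene orange [216  64   5  28  28] [217.8  77.5] [1323. -668.    9.]
scene orange [337 188  24  14 200] [348.9 194. ] [ 459. -237.    9.]
scene orange [171 231   8  11  34] [174.8 235.2] [891. 201.   9.]
scene orange [176 243   6   8  20] [179.  246.2] [850. 233.   9.]
scene orange [178 251   7  12  34] [180.6 256.2] [819. 263.   9.]
scene green [295   0  31  18 397] [308.7   7.2] [ 1236. -1424.    65.]
scene green [256  50  14   7  42] [263.   52.2] [1202. -883.   65.]
scene green [ 169   70   33   56 1219] [185.5  97.1] [1295. -404.   65.]
scene green [290 187   6   4  19] [292.6 188.4] [ 623. -120.   65.]
```

View pics/side0z.png

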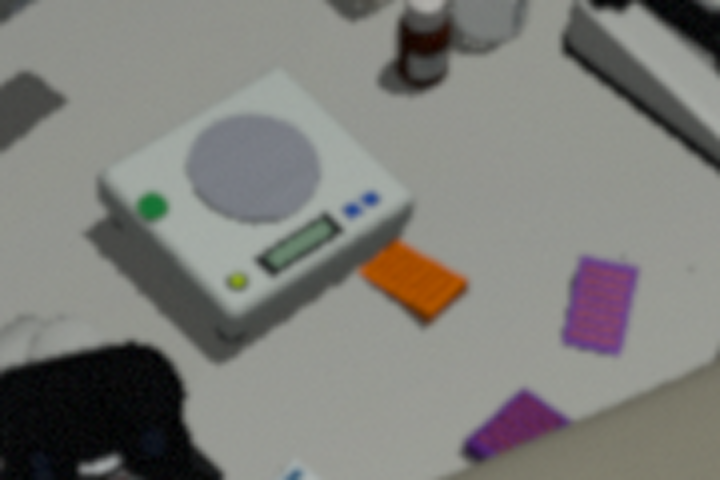

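```bash
python3 - <<'E'
from h import *
m=camera_model("side");s=camera_model("scene")
# triangulation of microscope top
for uv in((262,240),(325,240),(300,272),(290,195),(342,234),(404,215)):
    print(uv,[ray(m,uv,z).round(0) for z in(0,150,250)])
for uv in((318,197),(340,205),(278,250),(275,205)):
    print(uv,[ray(s,uv,z).round(0) for z in(0,150,250)])
im=cv2.imread("pics/scene0.png")[170:290,240:400];cv2.imwrite("pics/sz.png",cv2.resize(im,None,fx=5,fy=5,interpolation=cv2.INTER_CUBIC))
im=cv2.imread("pics/side0.png")[170:290,230:390];cv2.imwrite("pics/sz2.png",cv2.resize(im,None,fx=5,fy=5,interpolation=cv2.INTER_CUBIC))
E
```

```text
(262, 240) [array([549., 141.,   0.]), array([475., 182., 150.]), array([425., 210., 250.])]
(325, 240) [array([418.,  12.,   0.]), array([359.,  68., 150.]), array([319., 105., 250.])]
(300, 272) [array([396., 133.,   0.]), array([339., 175., 150.]), array([301., 203., 250.])]
(290, 195) [array([606., -23.,   0.]), array([526.,  37., 150.]), array([472.,  77., 250.])]
(342, 234) [array([397., -37.,   0.]), array([340.,  24., 150.]), array([302.,  65., 250.])]
(404, 215) [array([ 310., -214.,    0.]), array([ 263., -133.,  150.]), array([231., -79., 250.])]
(318, 197) [array([ 555., -181.,    0.]), array([488., -45., 150.]), array([444.,  45., 250.])]
(340, 205) [array([ 468., -181.,    0.]), array([412., -45., 150.]), array([374.,  45., 250.])]
(278, 250) [array([561.,  95.,   0.]), array([494., 198., 150.]), array([449., 266., 250.])]
(275, 205) [array([672., -76.,   0.]), array([591.,  47., 150.]), array([537., 129., 250.])]
```

View pics/sz.png

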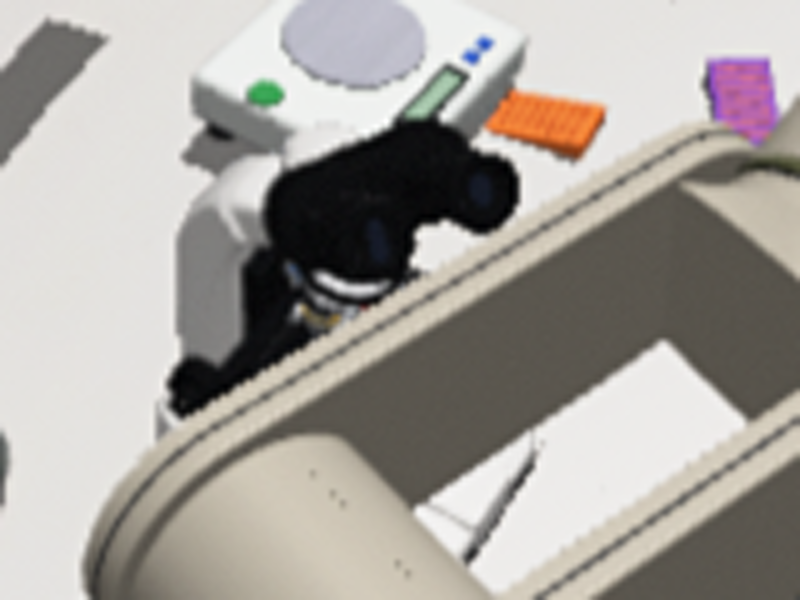

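View pics/sz2.png

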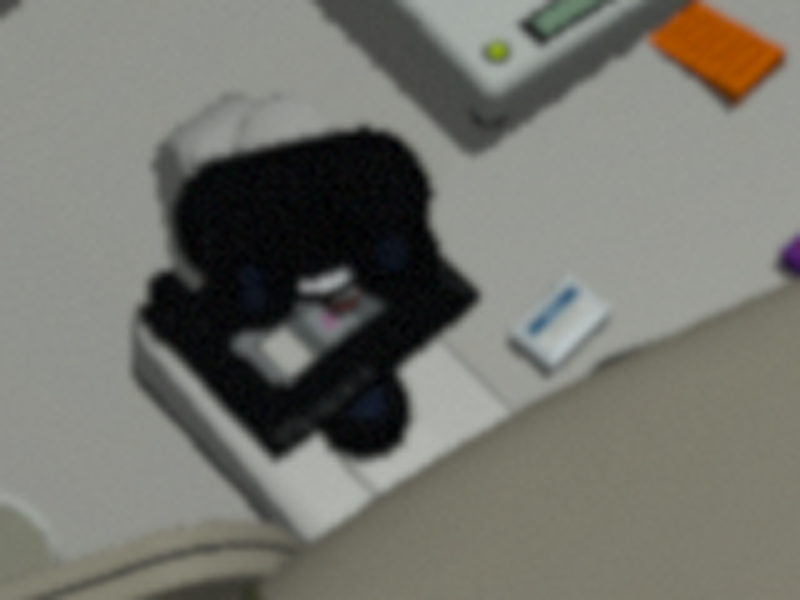

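Request:
servo_tool(
  motion="0 0 -0.27 0 0 0.2;0 0 -0.27 0 0 0.4;0 0 -0.27 0 0 0.4;0 0 -0.27 0 0 0.5;0 0 -0.27 0 0 0.5;-0.7 -0.84 -0.27 0 0 1;-0.7 -0.84 -0.27 0 0 1;-0.7 -0.84 -0.27 0 0 1;-0.7 -0.84 -0.27 0 0 1;-0.7 -0.84 -0.27 0 0 1;-0.7 -0.84 -0.27 0 0 1;-0.7 -0.84 -0.27 0 0 1;-0.7 -0.84 -0.27 0 0 1;-0.7 -0.84 -0.27 0 0 1;-0.7 -0.84 -0.27 0 0 1;-0.7 -0.84 -0.27 0 0 1;-0.7 -0.84 -0.27 0 0 1;-0.7 -0.84 -0.27 0 0 1;-0.7 -0.84 -0.27 0 0 1;-0.7 -0.84 -0.27 0 0 1",
  fingers=0.75,
  force=20,
)

```text
time: 1.82
tcp_pos: [416.6, -30.6, 421.0]
orientation: [[0.351, 0.936, -0.0], [0.936, -0.351, -0.001], [-0.001, 0.0, -1.0]]
contact_force: [1.0, 1.5, 0.6]
width: 11.3
```

Request:
servo_tool(
  motion="-0.19 0.16 0.05 0 0 0.77;-0.19 0.16 0.1 0 0 0.77;-0.19 0.16 0.2 0 0 0.77;-0.19 0.16 0.23 0 0 0.77;-0.19 0.16 0.23 0 0 0.77;-0.19 0.16 0.23 0 0 0.77;-0.19 0.16 0.23 0 0 0.77;-0.19 0.16 0.23 0 0 0.77;-0.19 0.16 0.23 0 0 0.77;-0.19 0.16 0.23 0 0 0.77;-0.19 0.16 0.23 0 0 0.77;-0.19 0.16 0.23 0 0 0.77",
)

```text
time: 2.82
tcp_pos: [478.8, -206.3, 248.5]
orientation: [[1.0, 0.005, -0.0], [0.005, -1.0, -0.001], [-0.001, 0.001, -1.0]]
contact_force: [-0.6, 0.0, -0.3]
width: 11.8
```

```bash
python3 - <<'E'
from h import *
s=observe();print(s["time"],s["tcp_pos"],s["joints"].round(2),s["orientation"].round(3));np.save("s1.npy",np.r_[s["tcp_pos"],s["orientation"].ravel()])
im=camera("wrist");cv2.imwrite("pics/w1.png",im[:,:,::-1])
im=camera("side");cv2.imwrite("pics/side1.png",im[:,:,::-1])
E
```

```text
2.8167 [ 478.78149365 -206.30363383  248.47734692] [-0.5  -0.09  1.66 -0.    1.57  1.06] [[ 1.     0.005 -0.   ]
 [ 0.005 -1.    -0.001]
 [-0.001  0.001 -1.   ]]
```

View pics/w1.png

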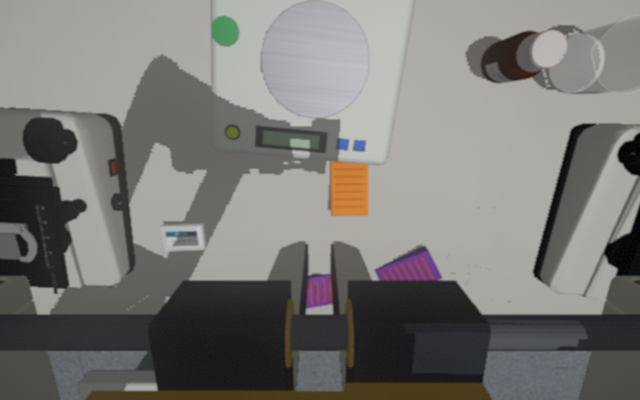

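View pics/side1.png

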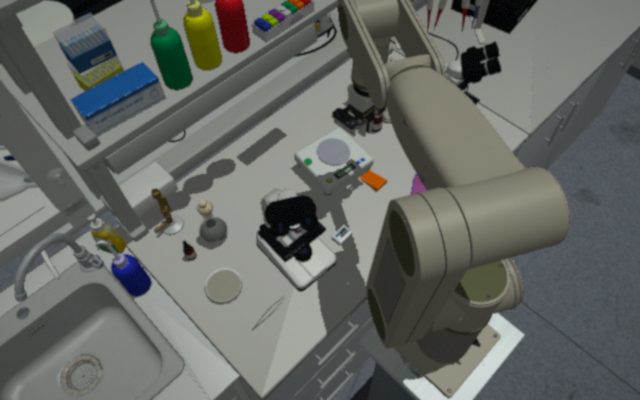

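```bash
python3 - <<'E'
from h import *
a=np.load("s1.npy");s=dict(tcp_pos=a[:3],orientation=a[3:].reshape(3,3));m=wristm(s)
im=cv2.imread("pics/w1.png")[:,:,::-1].copy()
k=mask(im,5,18,150,120);k[:150]=0;k[230:]=0
c=max(cv2.findContours(k,0,2)[0],key=cv2.contourArea);print("orange",cv2.boundingRect(c),cv2.minAreaRect(c))
p=c[:,0].astype(float)
for r in range(160,220,6):
    q=p[abs(p[:,1]-r)<1.5,0]; print(r,q.min() if len(q) else 0,q.max() if len(q) else 0)
ap=cv2.approxPolyDP(c,4,True)[:,0];print(ap.tolist())
k=mask(im,50,85,120,60);k[100:]=0
N,l,st,cc=cv2.connectedComponentsWithStats(k);i=1+np.argmax(st[1:,4]);print("pad",st[i],cc[i],ray(m,cc[i],70))
for uv,z in(((331,214.5),18),((368,215.5),18),((331,162),1.5),((367,162),1.5),((213,150),62),((385,162),55),((212,0),68),((413,0),60)):
    print(uv,ray(m,uv,z).round(1))
a=im[0:240,180:440];cv2.imwrite("pics/w1z.png",cv2.resize(a,None,fx=2.5,fy=2.5,interpolation=cv2.INTER_CUBIC)[:,:,::-1])
E
```

```text
orange (331, 162, 36, 53) ((348.5, 188.0), (52.0, 35.0), 90.0)
160 0 0
166 361.0 366.0
172 0 0
178 0 0
184 0 0
190 0 0
196 0 0
202 0 0
208 331.0 332.0
214 332.0 366.0
[[331, 162], [332, 214], [366, 214], [366, 165]]
pad [213  17  22  28 252] [221.5515873   32.07539683] [ 620.50363372 -116.11030064   70.        ]
(331, 214.5) [ 426.2 -222.2   18. ]
(368, 215.5) [ 425.1 -268.    18. ]
(331, 162) [ 488.7 -221.8    1.5]
(367, 162) [ 488.9 -266.1    1.5]
(213, 150) [510.7 -96.7  62. ]
(385, 162) [ 497.8 -277.7   55. ]
(212, 0) [ 647.3 -108.9   68. ]
(413, 0) [ 650.3 -293.6   60. ]
```

View pics/w1z.png

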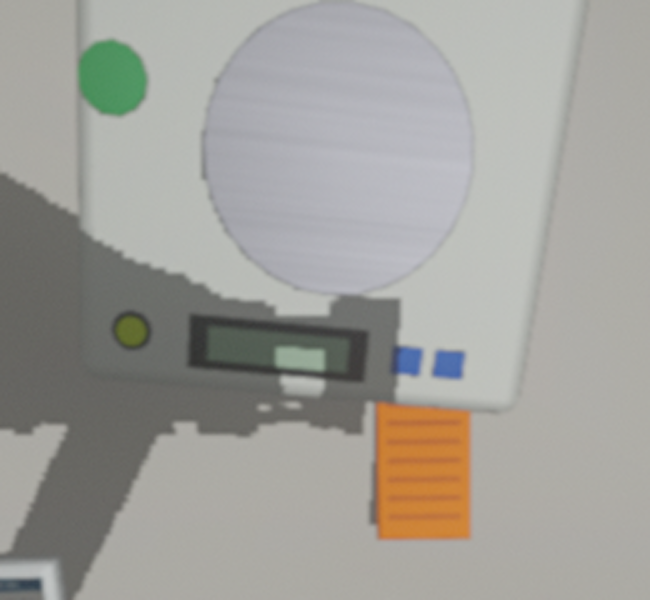

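Request:
servo_tool(
  motion="-0.035 -0.027 0.05 0 0 0;-0.035 -0.027 0.1 0 0 0;-0.035 -0.027 0.15 0 0 0;-0.035 -0.027 0.2 0 0 0;-0.035 -0.027 0.25 0 0 0;-0.035 -0.027 0.28 0 0 0;-0.035 -0.027 0.3 0 0 0;-0.035 -0.027 0.315 0 0 0;-0.035 -0.027 0.324 0 0 0;-0.035 -0.027 0.324 0 0 0;-0.035 -0.027 0.324 0 0 0",
)

```text
time: 3.83
tcp_pos: [453.0, -186.7, 6.4]
orientation: [[1.0, 0.006, 0.001], [0.006, -1.0, -0.002], [0.001, 0.002, -1.0]]
contact_force: [0.0, -0.2, 0.7]
width: 12.0
```

```bash
cat > look.py <<'E'
import sys
from h import *
n=sys.argv[1]
s=observe();print(s["time"],s["tcp_pos"].round(1),s["contact_force"].round(1),s["width"])
np.save(f"s{n}.npy",np.r_[s["tcp_pos"],s["orientation"].ravel()])
w=camera("wrist");sd=camera("side")
cv2.imwrite(f"pics/w{n}.png",w[:,:,::-1])
cv2.imwrite(f"pics/sd{n}.png",sd[:,:,::-1])
a=cv2.resize(sd[120:220,280:440],None,fx=5,fy=5,interpolation=cv2.INTER_CUBIC)
cv2.imwrite(f"pics/z{n}.png",a[:,:,::-1])
E
python3 look.py 2
```

```text
3.8333 [ 453.  -186.7    6.4] [ 0.  -0.2  0.7] 12.030768815575357
```

View pics/w2.png

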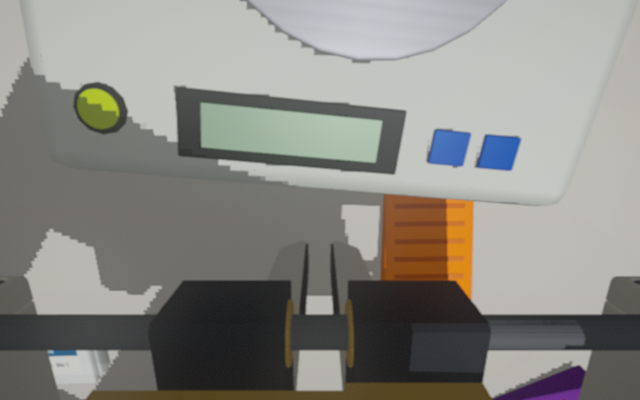

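View pics/z2.png

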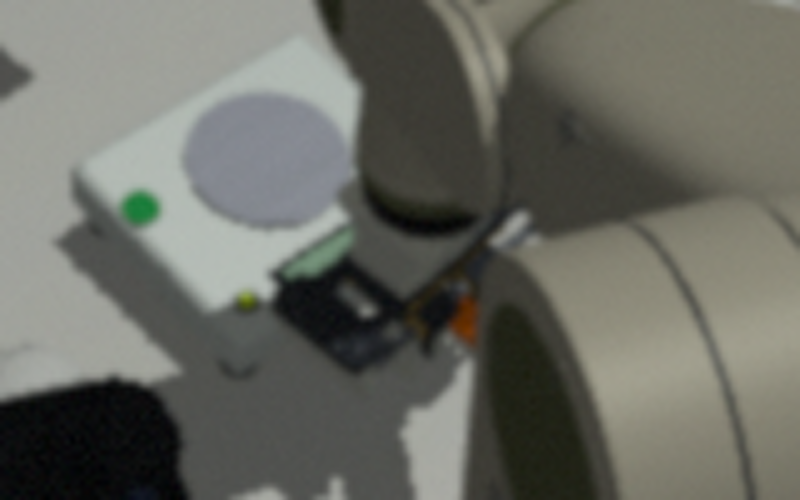

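```bash
python3 - <<'E'
from h import *
a=np.load("s2.npy");s=dict(tcp_pos=a[:3],orientation=a[3:].reshape(3,3));m=wristm(s)
for uv,z in(((384,197),1.5),((472,204),1.5),((381,280),15),((472,285),15),((366,250),4),((373,265),4),((55,165),60),((566,203),54),((97,107),64),((448,148),57),((498,153),56)):
    print(uv,ray(m,uv,z).round(1))
E
```

```text
(384, 197) [ 484.5 -221.3    1.5]
(472, 204) [ 480.9 -268.1    1.5]
(381, 280) [ 443.3 -219.7   15. ]
(472, 285) [ 440.6 -267.6   15. ]
(366, 250) [ 455.3 -212.8    4. ]
(373, 265) [ 446.4 -217.     4. ]
(55, 165) [511.  -97.8  60. ]
(566, 203) [ 496.8 -277.7   54. ]
(97, 107) [ 529.9 -117.8   64. ]
(448, 148) [ 517.  -230.9   57. ]
(498, 153) [ 515.3 -248.8   56. ]
```

Request:
servo_tool(
  motion="0 0.004 0.003 0 0 0;0 0.008 0.003 0 0 0;0 0.011 0.003 0 0 0;0 0.014 0.003 0 0 0;0 0.017 0.003 0 0 0;0 0.02 0.003 0 0 0;0 0.023 0.003 0 0 0;0 0.025 0.003 0 0 0;0 0.025 0.003 0 0 0",
)

```text
time: 4.68
tcp_pos: [453.7, -206.1, 4.9]
orientation: [[1.0, 0.005, 0.002], [0.005, -1.0, -0.002], [0.002, 0.002, -1.0]]
contact_force: [-0.1, 1.1, 0.1]
width: 11.5
```

```bash
python3 look.py 3
```

```text
4.6833 [ 453.7 -206.1    4.9] [-0.1  1.1  0.1] 11.465553584588667
```

View pics/w3.png

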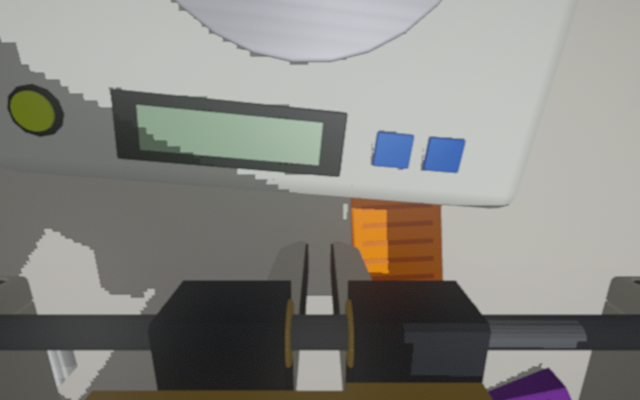

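```bash
cat > ed.py <<'E'
import sys
from h import *
n=sys.argv[1]
a=np.load(f"s{n}.npy");s=dict(tcp_pos=a[:3],orientation=a[3:].reshape(3,3));m=wristm(s)
im=cv2.cvtColor(cv2.imread(f"pics/w{n}.png"),cv2.COLOR_BGR2RGB)
k=mask(im,3,20,150,70)
for r in(205,215,225,235,245,255,265,275):
    q=np.where(k[r,300:560]>0)[0]+300
    if len(q): print(r,q.min(),q.max(),ray(m,(q.min(),r),5).round(1)[:2],ray(m,(q.max(),r),8)[:2].round(1))
E
python3 ed.py 2;python3 ed.py 3
```

```text
205 385 472 [ 481.2 -221.3] [ 482.3 -265.1]
215 385 472 [ 475.7 -221.7] [ 476.9 -265.8]
225 384 471 [ 470.2 -221.5] [ 471.5 -266. ]
235 383 471 [ 464.5 -221.3] [ 465.9 -266.8]
245 383 471 [ 458.7 -221.6] [ 460.3 -267.5]
255 382 471 [ 452.9 -221.4] [ 454.5 -268.3]
265 382 470 [ 446.9 -221.8] [ 448.6 -268.5]
275 382 470 [ 440.8 -222.1] [ 442.7 -269.3]
205 352 393 [ 482.2 -223.5] [ 483.1 -243.9]
215 352 439 [ 476.8 -223.6] [ 477.9 -267.7]
225 352 439 [ 471.3 -223.8] [ 472.5 -268.3]
235 352 439 [ 465.6 -224. ] [ 467.  -268.8]
245 353 440 [ 459.9 -224.7] [ 461.4 -270. ]
255 362 440 [ 454.2 -229.8] [ 455.7 -270.6]
265 366 440 [ 448.3 -232.2] [ 449.9 -271.2]
275 371 441 [ 442.2 -235.2] [ 444.  -272.3]
```

Request:
servo_tool(
  motion="0 0.003 0.001 0 0 0;0 0.006 0.001 0 0 0;0 0.009 0.001 0 0 0;0 0.012 0.001 0 0 0;0 0.015 0.001 0 0 0;0 0.018 0.001 0 0 0;0 0.019 0.001 0 0 0;0 0.019 0.001 0 0 0",
)

```text
time: 5.45
tcp_pos: [453.9, -220.5, 4.2]
orientation: [[1.0, 0.005, 0.002], [0.005, -1.0, -0.003], [0.002, 0.003, -1.0]]
contact_force: [0.3, 0.4, 3.2]
width: 11.4
```

```bash
python3 look.py 4; python3 ed.py 4
```

```text
5.45 [ 453.9 -220.5    4.2] [0.3 0.4 3.2] 11.407587129866393
205 344 353 [ 482.6 -233.7] [ 483.5 -238. ]
215 345 434 [ 477.2 -234.4] [ 478.3 -279.3]
225 347 436 [ 471.7 -235.6] [ 473.  -280.9]
235 349 437 [ 466.1 -236.8] [ 467.5 -282. ]
245 352 439 [ 460.4 -238.5] [ 461.9 -283.6]
255 362 440 [ 454.7 -244.1] [ 456.2 -284.7]
265 366 442 [ 448.8 -246.5] [ 450.4 -286.4]
275 371 443 [ 442.8 -249.5] [ 444.5 -287.5]
```

View pics/w4.png

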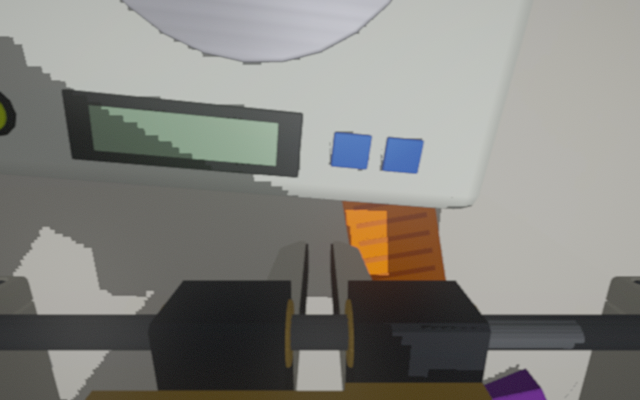

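Request:
servo_tool(
  motion="0 -0.008 0 0 0 0;0 -0.012 0 0 0 0;0.015 -0.012 0 0 0 0;0.03 -0.012 0 0 0 0;0.031 -0.01 0 0 0 0;0.031 -0.007 0 0 0 0;0.031 -0.004 0 0 0 0;0.031 -0.001 0 0 0 0;0.031 0.001 0 0 0 0;0.031 0.002 0 0 0 0;0.031 0.002 0 0 0 0",
)

```text
time: 6.47
tcp_pos: [476.9, -222.1, 4.3]
orientation: [[1.0, 0.005, 0.002], [0.005, -1.0, -0.003], [0.002, 0.003, -1.0]]
contact_force: [0.1, -0.2, -0.5]
width: 11.4
```

```bash
python3 look.py 5; python3 ed.py 5
```

```text
6.4667 [ 476.9 -222.1    4.3] [ 0.1 -0.2 -0.5] 11.412983310680026
265 366 431 [ 471.7 -248.1] [ 473.3 -282.1]
275 371 432 [ 465.7 -251. ] [ 467.4 -283.2]
```

View pics/w5.png

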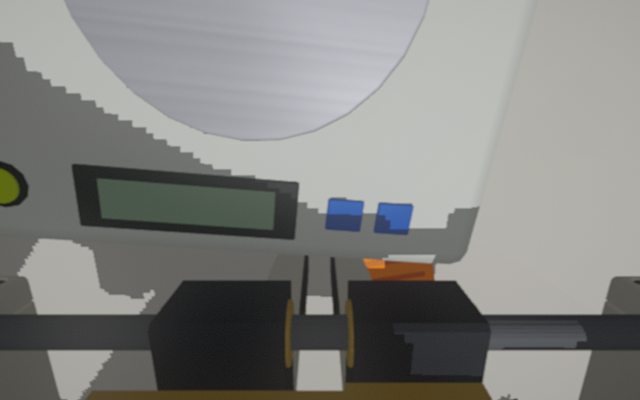

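Request:
servo_tool(
  motion="0 -0.008 0 0 0 0;0 -0.008 -0.05 0 0 0;0 -0.008 -0.1 0 0 0;-0.04 0.02 -0.15 0 0 0;-0.089 0.053 -0.155 0 0 0;-0.089 0.053 -0.155 0 0 0;-0.089 0.053 -0.155 0 0 0;-0.089 0.053 -0.155 0 0 0",
)

```text
time: 7.23
tcp_pos: [410.0, -261.5, 120.3]
orientation: [[1.0, 0.003, 0.003], [0.003, -1.0, -0.003], [0.003, 0.003, -1.0]]
contact_force: [0.1, 0.0, -0.6]
width: 11.5
```

```bash
python3 look.py 6; python3 ed.py 6
```

```text
7.2333 [ 410.  -261.5  120.3] [ 0.1  0.  -0.6] 11.476297041824116
255 399 411 [ 357.1 -335.3] [ 358.5 -345.3]
265 371 417 [ 347.  -310.3] [ 348.6 -351.6]
275 376 422 [ 336.9 -315.4] [ 338.5 -357. ]
```

View pics/w6.png

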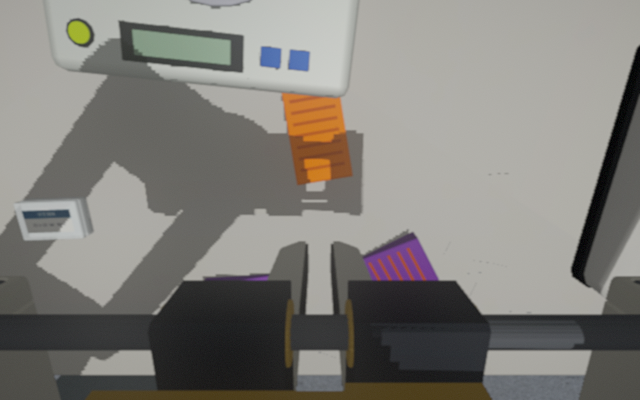

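View pics/z6.png

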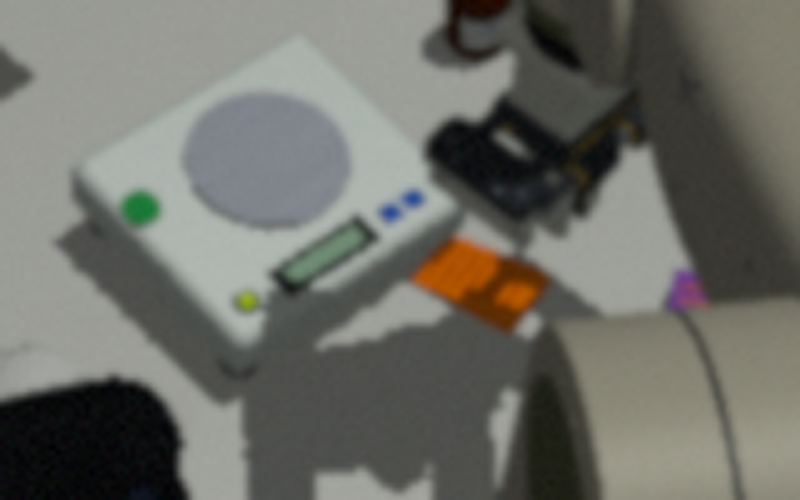

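```bash
python3 - <<'E'
from h import *
a=np.load("s6.npy");s=dict(tcp_pos=a[:3],orientation=a[3:].reshape(3,3));m=wristm(s)
im=cv2.cvtColor(cv2.imread("pics/w6.png"),cv2.COLOR_BGR2RGB)
k=mask(im,3,20,130,60);k[200:]=0
c=max(cv2.findContours(k,0,2)[0],key=cv2.contourArea);ap=cv2.approxPolyDP(c,4,True)[:,0];print(ap.tolist())
for uv,z in(((297,184),18),((351,176),18),((283,94),4),((339,94),4),((66,68),60),((346,94),54)): print(uv,ray(m,uv,z).round(1))
E
```

```text
[[283, 93], [297, 182], [350, 175], [339, 98]]
(297, 184) [ 426.  -244.3   18. ]
(351, 176) [ 432.8 -288.2   18. ]
(283, 94) [ 496.2 -233.4    4. ]
(339, 94) [ 496.4 -278.     4. ]
(66, 68) [ 509.6 -103.6   60. ]
(346, 94) [ 494.9 -279.7   54. ]
```

Request:
servo_tool(
  motion="-0.007 0.001 0.05 0 0 0;-0.007 0.001 0.1 0 0 0;-0.007 0.001 0.13 0 0 0;-0.007 0.001 0.147 0 0 0;-0.007 0.001 0.154 0 0 0;-0.003 0.001 0.154 0 0 0;0.001 0.001 0.154 0 0 0;0.005 0.001 0.154 0 0 0;0.009 0.001 0.154 0 0 0;0.013 0.001 0.154 0 0 0;0.017 0.001 0.154 0 0 0;0.021 0.001 0.154 0 0 0;0.025 0.001 0.154 0 0 0;0.025 0.001 0.154 0 0 0",
)

```text
time: 8.5
tcp_pos: [428.9, -261.2, 3.9]
orientation: [[1.0, 0.005, -0.0], [0.005, -1.0, -0.001], [-0.0, 0.001, -1.0]]
contact_force: [-4.3, 2.3, 0.4]
width: 11.8
```

```bash
python3 look.py 7; python3 ed.py 7
```

```text
8.5 [ 428.9 -261.2    3.9] [-4.3  2.3  0.4] 11.764063760245264
205 300 372 [ 457.5 -251.8] [ 458.6 -288.2]
215 300 373 [ 452.1 -251.8] [ 453.3 -288.9]
225 300 373 [ 446.7 -251.7] [ 447.9 -289.2]
235 300 374 [ 441.1 -251.7] [ 442.5 -290. ]
245 300 374 [ 435.4 -251.6] [ 436.9 -290.3]
```

View pics/w7.png

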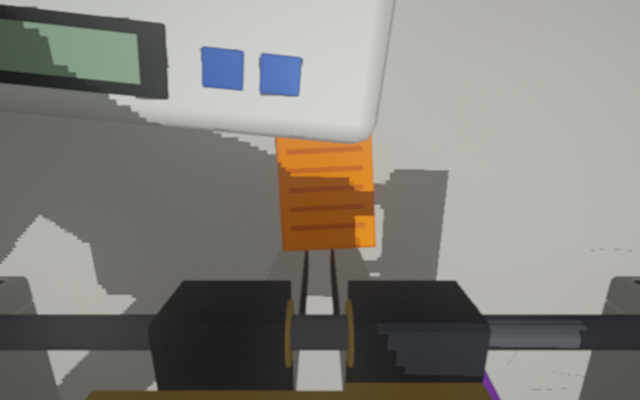

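View pics/z7.png

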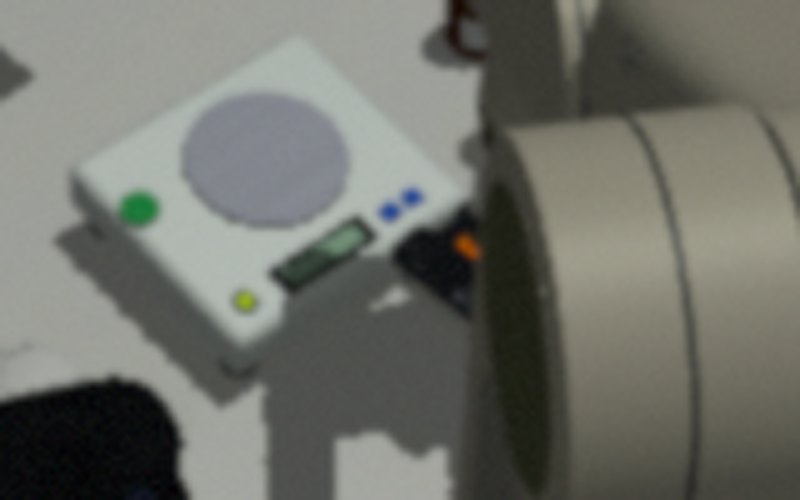

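```bash
python3 - <<'E'
from h import *
a=np.load("s7.npy");s=dict(tcp_pos=a[:3],orientation=a[3:].reshape(3,3));m=wristm(s)
for uv,z in(((283,250),18),((375,245),18),((276,137),5.5),((371,140),5.5),((372,136),54)): print(uv,ray(m,uv,z).round(1))
E
```

```text
(283, 250) [ 438.3 -244.    18. ]
(375, 245) [ 441.2 -289.    18. ]
(276, 137) [ 491.8 -240.7    5.5]
(371, 140) [ 490.6 -286.5    5.5]
(372, 136) [ 496.7 -279.3   54. ]
```

Request:
servo_tool(
  motion="0.004 0 0 0 0 0;0.008 0 0 0 0 0;0.012 0 0 0 0 0;0.016 0 0 0 0 0;0.02 0 0 0 0 0;0.02 0 0 0 0 0",
)

```text
time: 9.1
tcp_pos: [443.9, -261.2, 3.7]
orientation: [[1.0, 0.005, -0.0], [0.005, -1.0, -0.001], [-0.0, 0.001, -1.0]]
contact_force: [-1.9, 0.1, -0.4]
width: 11.8
```

```bash
python3 look.py 8
```

```text
9.1 [ 443.9 -261.2    3.7] [-1.9  0.1 -0.4] 11.79626098777787
```

View pics/w8.png

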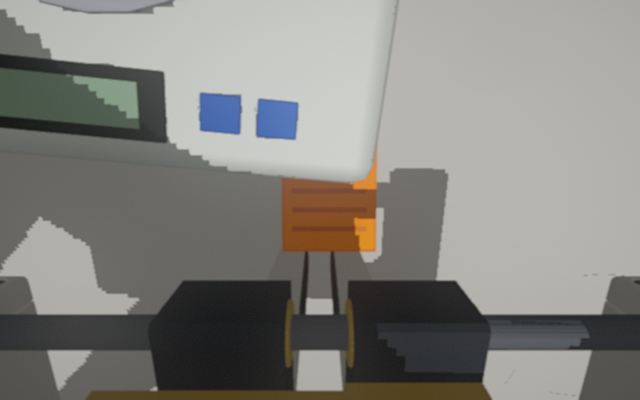

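Request:
servo_tool(
  motion="0.004 0 0 0 0 0;0.008 0 0 0 0 0;0.011 0 0 0 0 0;0.013 0 0 0 0 0;0.013 0 0 0 0 0",
)

```text
time: 9.62
tcp_pos: [453.9, -261.1, 3.7]
orientation: [[1.0, 0.005, 0.001], [0.005, -1.0, -0.001], [0.001, 0.001, -1.0]]
contact_force: [-2.6, 0.2, -0.7]
width: 11.2
```

```bash
python3 look.py 9
cat > bt.py <<'E'
from h import *
import sys,glob
for n in sys.argv[1:]:
    a=np.load(f"s{n}.npy");s=dict(tcp_pos=a[:3],orientation=a[3:].reshape(3,3));m=wristm(s)
    im=cv2.cvtColor(cv2.imread(f"pics/w{n}.png"),cv2.COLOR_BGR2RGB)
    k=mask(im,105,120,150,90)
    N,l,st,c=cv2.connectedComponentsWithStats(k)
    i=[j for j in range(1,N) if st[j,4]>300][:2]
    print(n,a[:3].round(1),[(c[j].round(1),ray(m,c[j],60).round(1)[:2]) for j in i], [(np.linalg.norm(c[i[0]]-c[i[1]])).round(2) if len(i)>1 else 0])
    sd=cv2.cvtColor(cv2.imread(f"pics/sd{n}.png"),cv2.COLOR_BGR2RGB);M=camera_model("side")
    for lo,hi,nm in((55,80,"pad"),(25,35,"knob"),(105,120,"blue")):
        k=mask(sd,lo,hi,100,60)[120:220,280:380]
        N,l,st,c=cv2.connectedComponentsWithStats(k)
        print("   ",nm,[(st[j,4],(c[j]+[280,120]).round(2)) for j in range(1,N) if st[j,4]>5])
E
python3 bt.py 7 8 9
```

```text
9.6167 [ 453.9 -261.1    3.7] [-2.6  0.2 -0.7] 11.203330489170302
7 [ 428.9 -261.2    3.9] [] [0]
    pad [(np.int32(33), array([307.24, 161.42]))]
    knob []
    blue [(np.int32(7), array([361.71, 159.  ])), (np.int32(8), array([357.5, 162. ]))]
8 [ 443.9 -261.2    3.7] [] [0]
    pad [(np.int32(34), array([306.68, 161.65]))]
    knob []
    blue [(np.int32(6), array([361. , 158.5])), (np.int32(10), array([357.3, 161.7]))]
9 [ 453.9 -261.1    3.7] [(array([216.9, 146.7]), array([ 518.5, -228.1]))] [0]
    pad [(np.int32(30), array([306.1 , 162.03]))]
    knob []
    blue [(np.int32(11), array([361.55, 158.27]))]
```

View pics/w9.png

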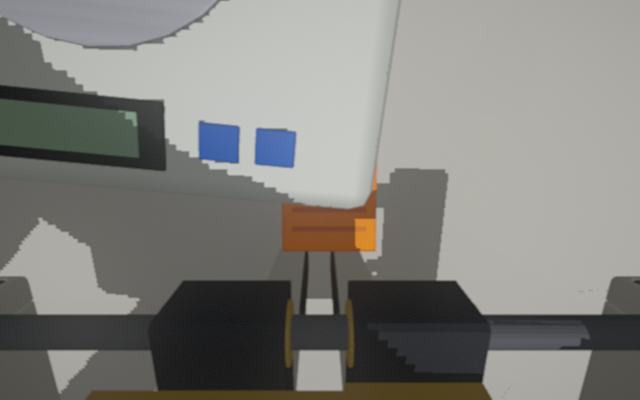

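Request:
servo_tool(
  motion="0.003 0 0 0 0 0;0.006 0 0 0 0 0;0.008 0 0 0 0 0;0.008 0 0 0 0 0",
)

```text
time: 10.05
tcp_pos: [460.3, -261.1, 3.8]
orientation: [[1.0, 0.005, 0.001], [0.005, -1.0, -0.001], [0.001, 0.001, -1.0]]
contact_force: [-1.8, -0.3, -0.6]
width: 11.6
```

```bash
sed -i 's/105,120,150,90/105,125,120,50/' bt.py; python3 look.py 10; python3 bt.py 7 8 9 10 | grep -v knob
```

```text
10.05 [ 460.3 -261.1    3.8] [-1.8 -0.3 -0.6] 11.645914647312356
7 [ 428.9 -261.2    3.9] [(array([222. ,  68.1]), array([ 517.4, -231.6])), (array([279.7,  74.3]), array([ 515.7, -249.1]))] [np.float64(58.01)]
    pad [(np.int32(33), array([307.24, 161.42]))]
    blue [(np.int32(7), array([361.71, 159.  ])), (np.int32(8), array([357.5, 162. ]))]
8 [ 443.9 -261.2    3.7] [(array([219.8, 113.1]), array([ 519.1, -229.9])), (array([276.5, 119. ]), array([ 517.4, -247.8]))] [np.float64(57.05)]
    pad [(np.int32(34), array([306.68, 161.65]))]
    blue [(np.int32(6), array([361. , 158.5])), (np.int32(10), array([357.3, 161.7]))]
9 [ 453.9 -261.1    3.7] [(array([218.5, 142.3]), array([ 520. , -228.7])), (array([274.7, 147.6]), array([ 518.4, -246.8]))] [np.float64(56.41)]
    pad [(np.int32(30), array([306.1 , 162.03]))]
    blue [(np.int32(11), array([361.55, 158.27]))]
10 [ 460.3 -261.1    3.8] [(array([217.7, 160. ]), array([ 520.6, -227.9])), (array([273.2, 166.1]), array([ 518.7, -246.1]))] [np.float64(55.84)]
    pad [(np.int32(33), array([305.88, 162.15]))]
    blue [(np.int32(9), array([361.11, 157.78]))]
```

Request:
servo_tool(
  motion="0.002 0 0 0 0 0;0.004 0 0 0 0 0;0.004 0 0 0 0 0",
)

```text
time: 10.4
tcp_pos: [463.6, -261.1, 3.9]
orientation: [[1.0, 0.005, 0.002], [0.005, -1.0, -0.001], [0.002, 0.001, -1.0]]
contact_force: [-2.7, -0.6, -1.4]
width: 11.4
```

```bash
python3 look.py 11; python3 bt.py 11 | grep -v knob
```

```text
10.4 [ 463.6 -261.1    3.9] [-2.7 -0.6 -1.4] 11.44064141270442
11 [ 463.6 -261.1    3.9] [(array([217.6, 169.2]), array([ 520.8, -227.6])), (array([273.3, 174.2]), array([ 519.2, -246. ]))] [np.float64(55.91)]
    pad [(np.int32(34), array([305.88, 162.24]))]
    blue [(np.int32(6), array([360.5, 157.5]))]
```

Request:
servo_tool(
  motion="0.002 0 0 0 0 0;0.004 0 0 0 0 0;0.004 0 0 0 0 0",
)

```text
time: 10.75
tcp_pos: [465.6, -261.1, 3.9]
orientation: [[1.0, 0.006, -0.0], [0.006, -1.0, -0.001], [-0.0, 0.001, -1.0]]
contact_force: [-9.6, 0.1, 5.0]
width: 11.8
```

```bash
python3 look.py 12; python3 bt.py 12 | grep -v knob
```

```text
10.75 [ 465.6 -261.1    3.9] [-9.6  0.1  5. ] 11.845362495751417
12 [ 465.6 -261.1    3.9] [(array([219.2, 165.9]), array([ 524. , -228.3])), (array([273.6, 178. ]), array([ 520.1, -246.1]))] [np.float64(55.74)]
    pad [(np.int32(34), array([305.88, 162.24]))]
    blue []
```

View pics/w12.png

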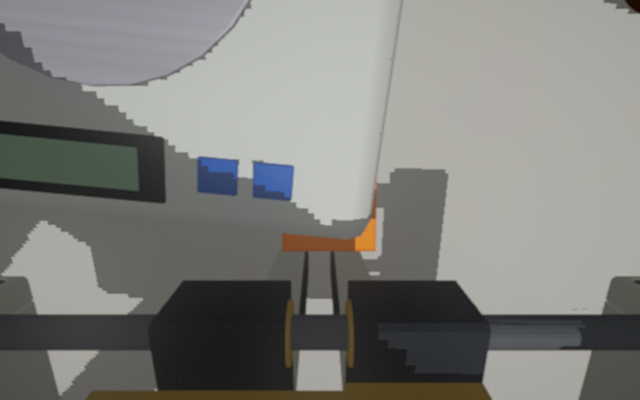

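View pics/z12.png

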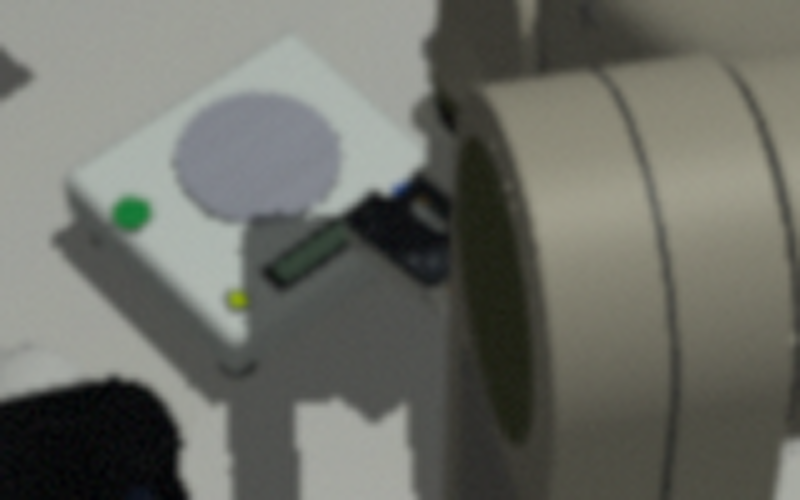

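```bash
python3 - <<'E'
from h import *
s=observe();print(s["contact_force"],s["torque"],s["tcp_pos"])
E
```

```text
[-9.58819167  0.52314851  4.40424488] [ 0.03828485  1.68484684 -0.01801015] [ 465.60550935 -261.1404939     3.88906009]
```

Request:
servo_tool(
  motion="-0.005 0 0 0 0 0;-0.02 0 0 0 0 0;-0.02 0 -0.04 0 0 0;-0.02 0 -0.09 0 0 0;-0.02 0 -0.14 0 0 0;-0.02 0 -0.19 0 0 0;0.02 -0.06 -0.2 0 0 0;0.06 -0.1 -0.2 0 0 0;0.086 -0.12 -0.2 0 0 0;0.086 -0.12 -0.2 0 0 0;0.086 -0.12 -0.2 0 0 0",
  fingers=1,
)

```text
time: 11.77
tcp_pos: [531.3, -169.2, 154.4]
orientation: [[1.0, 0.009, 0.002], [0.009, -1.0, -0.001], [0.002, 0.001, -1.0]]
contact_force: [-0.7, -0.4, 0.3]
width: -0.1
```

```bash
python3 look.py 13
```

```text
11.7667 [ 531.3 -169.2  154.4] [-0.7 -0.4  0.3] -0.06384383775997832
```

View pics/w13.png

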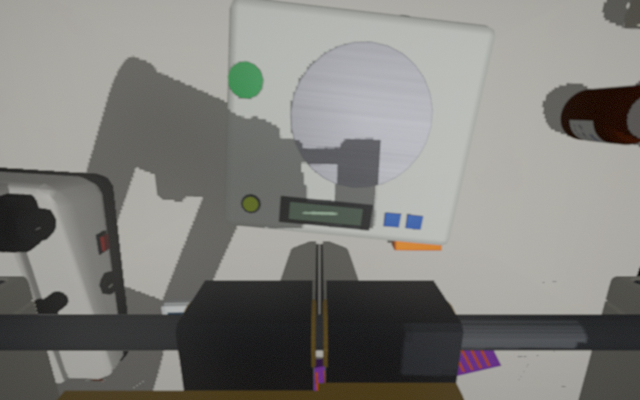

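View pics/z13.png

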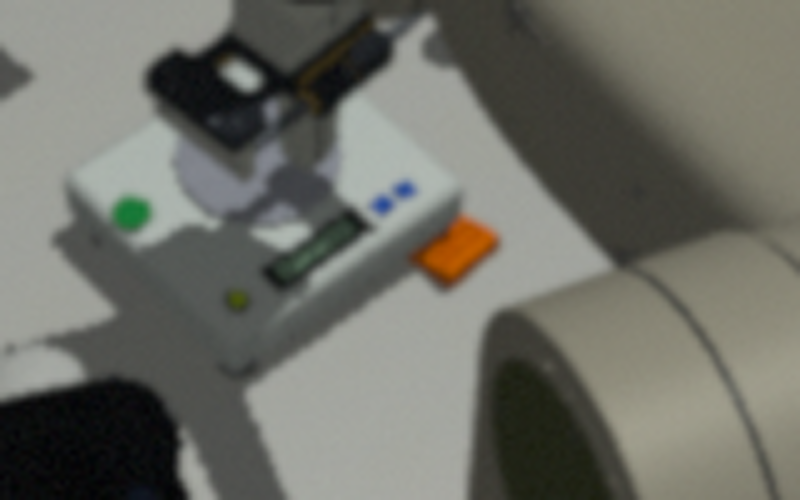

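```bash
python3 - <<'E'
from h import *
a=np.load("s13.npy");s=dict(tcp_pos=a[:3],orientation=a[3:].reshape(3,3));m=wristm(s)
im=cv2.cvtColor(cv2.imread("pics/w13.png"),cv2.COLOR_BGR2RGB)
k=mask(im,50,85,120,60);k[120:]=0
N,l,st,cc=cv2.connectedComponentsWithStats(k);i=1+np.argmax(st[1:,4]);print("pad",st[i],cc[i],ray(m,cc[i],65))
K=np.array([[m["fx"],0,m["cx"]],[0,m["fy"],m["cy"]],[0,0,1]])
px=np.array([(232,1),(494,28),(447.5,244),(227,223)],float)
ob=np.array([(85,95,62),(85,-95,62),(-85,-95,62),(-85,95,62)],float)
for p in px: print(ray(m,p,62).round(1))
n,rv,tv,e=cv2.solvePnPGeneric(ob,px,K,None,flags=cv2.SOLVEPNP_IPPE)
for r,t,q in zip(rv,tv,e):
    R=m["orientation"]@cv2.Rodrigues(r)[0];print(R[:,2].round(3),(m["orientation"]@t[:,0]+m["eye"]).round(1),R[:,0].round(3),q)
E
```

```text
pad [229  63  33  34 865] [244.94219653  79.73179191] [ 625.93758191 -116.16421971   65.        ]
[ 676.5 -109.4   62. ]
[ 661.5 -290.2   62. ]
[ 499.5 -276.5   62. ]
[516.5 -95.3  62. ]
[-0.019 -0.286 -0.958] [ 584.9 -189.4  111. ] [ 0.014 -0.958  0.286] [164.32895692]
[-0.111 -0.187 -0.976] [ 603.9 -181.4  110.2] [ 0.047 -0.982  0.183] [164.34524576]
```

Request:
servo_tool(
  motion="0.05 -0.03 0 0 0 0;0.1 -0.06 0 0 0 0;0.127 -0.07 0.03 0 0 0;0.127 -0.07 0.06 0 0 0;0.127 -0.07 0.09 0 0 0;0.127 -0.07 0.105 0 0 0;0.127 -0.07 0.108 0 0 0;0.127 -0.07 0.108 0 0 0",
)

```text
time: 12.53
tcp_pos: [623.4, -118.7, 72.2]
orientation: [[1.0, 0.005, -0.001], [0.005, -1.0, -0.001], [-0.001, 0.001, -1.0]]
contact_force: [0.2, 0.6, -0.1]
width: 0.4
```

```bash
python3 look.py 14
```

```text
12.5333 [ 623.4 -118.7   72.2] [ 0.2  0.6 -0.1] 0.4472420453915186
```

View pics/z14.png

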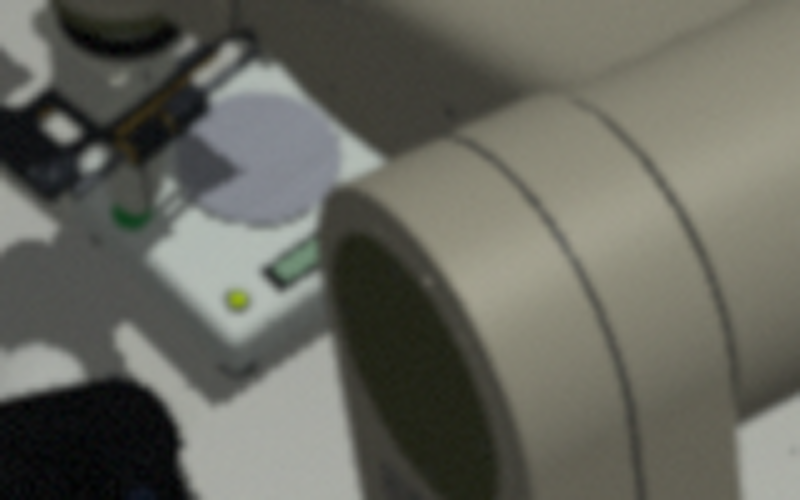

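View pics/w14.png

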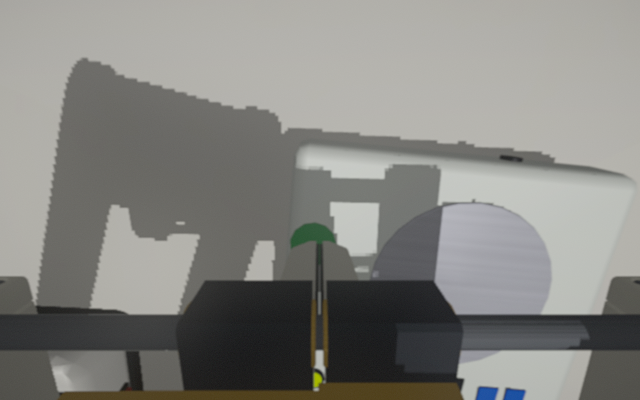

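Request:
servo_tool(
  motion="0.004 -0.004 0.003 0 0 0;0.004 -0.004 0.006 0 0 0;0.004 -0.004 0.008 0 0 0;0.004 -0.004 0.009 0 0 0;0.004 -0.004 0.01 0 0 0;0.004 -0.004 0.01 0 0 0",
)

```text
time: 13.13
tcp_pos: [628.1, -115.8, 66.9]
orientation: [[1.0, 0.005, 0.002], [0.005, -1.0, -0.002], [0.002, 0.002, -1.0]]
contact_force: [0.0, 0.5, -0.2]
width: 0.9
```

Request:
servo_tool(
  motion="-0.002 0 0.001 0 0 0;-0.002 0 0.002 0 0 0;-0.002 0 0.003 0 0 0;-0.002 0 0.003 0 0 0",
)

```text
time: 13.47
tcp_pos: [626.5, -115.8, 64.6]
orientation: [[1.0, 0.005, 0.002], [0.005, -1.0, -0.002], [0.002, 0.002, -1.0]]
contact_force: [0.1, -0.4, 1.3]
width: 0.4
```

Request:
servo_tool(
  motion="0 0 0.001 0 0 0;0 0 0.002 0 0 0;0 0 0.002 0 0 0",
)

```text
time: 13.72
tcp_pos: [626.7, -115.8, 64.5]
orientation: [[1.0, 0.005, 0.002], [0.005, -1.0, -0.002], [0.002, 0.002, -1.0]]
contact_force: [-4.3, 1.7, 8.6]
width: 0.4
```

```bash
python3 look.py 15
```

```text
13.7167 [ 626.7 -115.8   64.5] [-4.3  1.7  8.6] 0.44858725252199955
```

Request:
servo_tool(
  motion="0 0 0.002 0 0 0;0 0 -0.01 0 0 0;0 0 -0.04 0 0 0;0 0 -0.08 0 0 0;-0.04 0.02 -0.12 0 0 0;-0.08 0.05 -0.12 0 0 0;-0.127 0.07 -0.12 0 0 0;-0.127 0.07 -0.12 0 0 0;-0.127 0.07 -0.12 0 0 0;-0.127 0.07 -0.12 0 0 0",
)

```text
time: 14.65
tcp_pos: [532.0, -168.7, 155.0]
orientation: [[1.0, 0.005, 0.004], [0.005, -1.0, -0.002], [0.004, 0.002, -1.0]]
contact_force: [-0.8, -0.0, -0.6]
width: 0.7
```

```bash
python3 look.py 16; python3 bt.py 13 16|grep -v knob;python3 - <<'E'
from h import *
a=cv2.imread("pics/w13.png");
for n in("13","16"):
    q=np.load(f"s{n}.npy");m=wristm(dict(tcp_pos=q[:3],orientation=q[3:].reshape(3,3)))
    im=cv2.cvtColor(cv2.imread(f"pics/w{n}.png"),cv2.COLOR_BGR2RGB)
    k=mask(im,50,85,120,60);k[120:]=0
    N,l,st,cc=cv2.connectedComponentsWithStats(k);i=1+np.argmax(st[1:,4]);print("pad",cc[i],ray(m,cc[i],65))
E
```

```text
14.65 [ 532.  -168.7  155. ] [-0.8 -0.  -0.6] 0.7341435835308942
13 [ 531.3 -169.2  154.4] [] [0]
    pad [(np.int32(35), array([305.83, 162.31]))]
    blue [(np.int32(6), array([356. , 160.5]))]
16 [ 532.  -168.7  155. ] [] [0]
    pad [(np.int32(34), array([305.88, 162.24]))]
    blue [(np.int32(6), array([356. , 160.5]))]
pad [244.94219653  79.73179191] [ 625.94018311 -116.16496251   65.        ]
pad [244.38312429  80.77080958] [ 626.41149331 -115.61811999   65.        ]
```

View pics/w16.png

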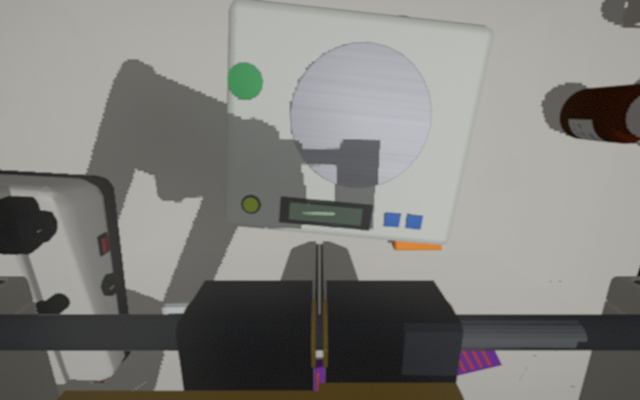

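View pics/z16.png

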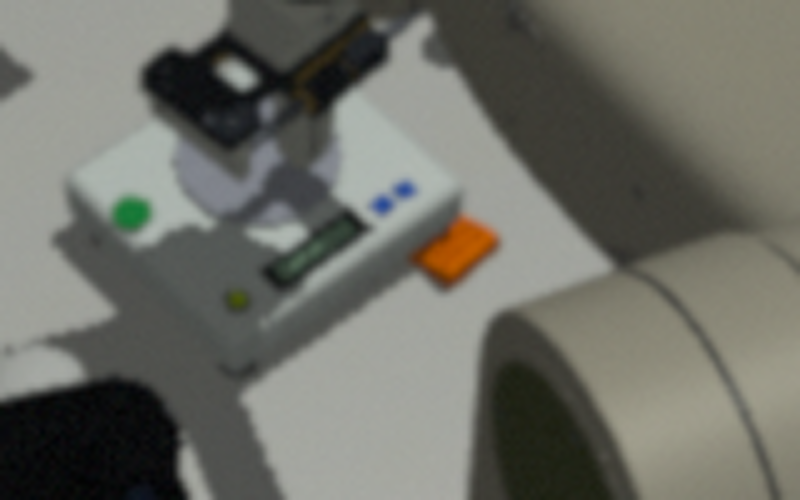

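Request:
servo_tool(
  motion="0 0 -0.05 0 0 0;0 0 -0.1 0 0 0;-0.05 0.03 -0.15 0 0 0;-0.1 0.04 -0.18 0 0 0;-0.12 0.04 -0.18 0 0 0;-0.12 0.04 -0.18 0 0 0;-0.12 0.04 -0.18 0 0 0",
)

```text
time: 15.33
tcp_pos: [443.1, -198.9, 291.3]
orientation: [[1.0, 0.005, 0.007], [0.005, -1.0, -0.004], [0.007, 0.004, -1.0]]
contact_force: [0.9, -0.4, -0.0]
width: 0.5
```

```bash
python3 look.py 17; python3 bt.py 17 | grep pad; python3 -c "
from station import *
print(job_done())"
```

```text
15.3333 [ 443.1 -198.9  291.3] [ 0.9 -0.4 -0. ] 0.5355229022479124
    pad [(np.int32(34), array([305.88, 162.24]))]
the job is handed in; nothing more can be done
None
```

View pics/w17.png

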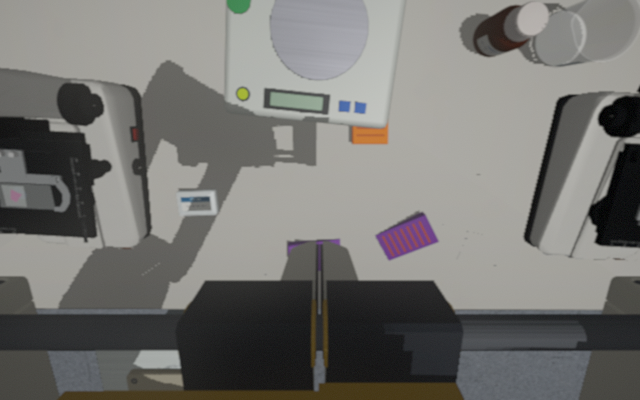

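I pushed the orange shim thin edge first under the balance's front right foot, pressed the green pad, and moved clear. I handed the job in at about 15.4 s. No verdict is reported.

**Lining up:** The shim sat about 15 mm to the left of the foot, so I first nudged it sideways. That turned it by about 0.2 rad. I corrected most of this with a second nudge and the rest with the flat push from behind.

**Pushing in:** The push took about 2–4 N until the last 2 mm. There it rose to 9.6 N, which I took as the rear left foot touching down, and I stopped.

**Press check:** The fingertips met the pad at 64.6 mm and stood at 64.5 mm under 8.6 N, close to the 65 mm expected when level. The pad did not shift in the images between before and after the press.

**Level:** The only image check on level compared the edges of the top. Opposite edges agree to about 1%, which puts it level to within 0.01–0.02 rad. A separate camera pose fit failed with a large error, so I did not use it.

**Last picture:** It shows the shim in place under the foot. The box, purple wedges, bottle and beaker are where they were, and the arm is touching nothing.

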